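Find the easel castor with a worn axle

ROBOT

A 7-joint arm with a two-finger parallel gripper is mounted at the origin on the work surface. World frame = base frame: x ahead of the robot, y to its left, z up, the work surface at z = 0. Lengths are in m, angles in rad, forces in N, time in s.
With the tool pointing down it reaches from about 0.4 to 0.925 m from the base axis. Payload 5.6 kg.
Tool frame: the origin (TCP) lies at the very end of the fingers, on their centre line; the grasp point (between the pads) lies 19 mm behind it (robot.grip_point_offset is the distance from the TCP to the grasp point, in m); y points along the fingers, x is the direction in which the jaws open and shut, and the axes are right-handed (so a half turn about y gives the same grasp; the last joint's range is limited). The gripper opens to 85 mm and grips with 20 to 120 N. Pads are 22 mm wide; open, the fingers measure 114 mm over their backs; the gripper's body (76 mm by 85 mm) begins 54 mm behind the grasp point. The pads swing forward as they close: fully open they stand 13 mm farther back than shut.
Start: joints at [-1.267, 0.468, -0.012, 1.603, 0.006, 1.071, -0.056], TCP at [0.221, 0.611, 0.231] pointing down, gripper open.
Joint ranges: [-2.53, 2.53], [-0.31, 2.02], [-1.57, 1.55], [0.28, 2.44], [-1.29, 4.43], [0.15, 1.84], [-2.92, 2.92]. Speed limits (rad/s): [2.57, 2.57, 3.14, 3.14, 3.14, 3.14, 3.14].

INTERFACE

Orientations are given as a unit quaternion [x, y, z, w].
In Python, from cell import robot, cams gives the robot as it stands. Calls block until the motion is done:
- robot.move_pose(position, orientation): joint-space move of the TCP to a pose.
- robot.movel(position, rate=0.15, frame=None): straight line of the TCP; frame=None keeps the orientation; rate is the mean speed in m/s.
- robot.move_j(angles): joint-space move.
- robot.set_gripper(opening): opening from 0.0 (shut) to 1.0 (fully open); the grip force is fixed at half the most; returns when the fingers have stopped.
- robot.hold(seconds).
- robot.ik(position, orientation): joint angles nearest the present ones, or None.
- robot.sense(): the state.
- cams.read_camera(name): name is "scene" or "top" or "wrist"; returns a dict with "color" (420x560x3 uint8, blue, green, red), "intrinsics" (3x3 intrinsics, pixels), "position" and "rotation" of the camera in the world. Camera axes: x right, y down, z forward; pixel columns grow to the right and rows downward; lengths in m; the calibration is good to about 2 mm. A picture is of the moment at which its call begins. There is no depth.
A pose or a line that the arm cannot do raises robot.MotionError and nothing moves.
- robot.sign_off(): hands the job in, once; it reports no verdict.
The state is a dict: "t": time; "joint_pos": joint angles; "joint_vel": joint speeds; "joint_torque": joint torques, N m; "tool_pos": TCP position; "eef_rot": TCP orientation; "ft_force": force on the tool from outside, world axes, zero at the start; "moment": the same for the moment, N m; "gripper_width": opening from 0.0 (shut) to 1.0 (fully open).
Only numpy, scipy, OpenCV 4.12 (cv2) and the standard library are available. Lean on these libraries where they do the work, as an engineer would, in place of code of your own. Each camera call takes 0.05 s, during which the arm holds its last target. There are 200 camera calls.

TASK

One of the three upturned castors from the rolling easel has play on its axle: find it by feel, taking the left-hand wheel first, then the middle, then the right-hand one, and rocking the top of each gently sideways, first to the left until it comes firmly up against its stop, then to the right (left and right as the robot sees them), never pressing or squeezing a wheel with more than about 15 N in all. Leave the worn wheel leaning over to the right so its play shows, then put the red fault ring over the stud in front of that castor, lying flat on the board. Leave the bottle, jar, pan and screwdriver where they are.

Things in the scene. Friction and masses are not known exactly. Their poses are not given: they have to be found in the camera images.
- board: wooden board fixed on the table, 210 (x) x 370 (y) x 20 mm; origin: centre of underside; x away from the robot. Three upturned castors along it at x = +45 mm, y = +130, 0, -130, axles along y; at x = -75 mm in front of each a steel stud. Steel fork legs, 50 mm apart over the outsides, flank each wheel up to 108 mm above the table: its top 37 mm are free
- tag: red plastic fault ring, 44 mm outside, 24 mm hole, 14 mm high, lying flat and loose on the table; origin at the centre of its underside, z up; 30 g
- wheel_1 (a joint): rocking angle (rad) of the left-hand (board y = +130 mm) castor wheel: 0 upright, + top leaning right (board -y), - left. Stays where left; rubbing takes about 1 N near the top. A sound wheel moves under 0.02 rad (1 mm at the top) each way to a firm, slightly springy stop (about 6 N/mm at the top), the one with play about 0.15 rad (7.5 mm). Which it is changes every time and is not visible
- top_1 (a point): topmost point of the left-hand (board y = +130 mm) castor wheel, on its mid plane, 145 mm above the table when upright; moves with the wheel. Wheel: black rubber tyre, blue sides, 100 mm in diameter, 30 mm wide along the board's y, braked (does not roll); axle 95 mm above the table
- stud_1 (a point): top centre of the upright steel stud in front of the left-hand (board y = +130 mm) castor: 12 mm in diameter, 35 mm high, from the board's top (20 mm above the table) to 55 mm above the table; 120 mm nearer the robot than the axle
- wheel_2 (a joint): rocking angle (rad) of the middle (board y = 0) castor wheel: 0 upright, + top leaning right (board -y), - left. Stays where left; rubbing takes about 1 N near the top. A sound wheel moves under 0.02 rad (1 mm at the top) each way to a firm, slightly springy stop (about 6 N/mm at the top), the one with play about 0.15 rad (7.5 mm). Which it is changes every time and is not visible
- top_2 (a point): topmost point of the middle (board y = 0) castor wheel, on its mid plane, 145 mm above the table when upright; moves with the wheel. Wheel: black rubber tyre, blue sides, 100 mm in diameter, 30 mm wide along the board's y, braked (does not roll); axle 95 mm above the table
- stud_2 (a point): top centre of the upright steel stud in front of the middle (board y = 0) castor: 12 mm in diameter, 35 mm high, from the board's top (20 mm above the table) to 55 mm above the table; 120 mm nearer the robot than the axle
- wheel_3 (a joint): rocking angle (rad) of the right-hand (board y = -130 mm) castor wheel: 0 upright, + top leaning right (board -y), - left. Stays where left; rubbing takes about 1 N near the top. A sound wheel moves under 0.02 rad (1 mm at the top) each way to a firm, slightly springy stop (about 6 N/mm at the top), the one with play about 0.15 rad (7.5 mm). Which it is changes every time and is not visible
- top_3 (a point): topmost point of the right-hand (board y = -130 mm) castor wheel, on its mid plane, 145 mm above the table when upright; moves with the wheel. Wheel: black rubber tyre, blue sides, 100 mm in diameter, 30 mm wide along the board's y, braked (does not roll); axle 95 mm above the table
- stud_3 (a point): top centre of the upright steel stud in front of the right-hand (board y = -130 mm) castor: 12 mm in diameter, 35 mm high, from the board's top (20 mm above the table) to 55 mm above the table; 120 mm nearer the robot than the axle
- solvent: amber solvent bottle, 52 mm across, 120 mm high; origin at its underside; a bystander on the bench, leave it alone
- jar: glass jar with a steel lid, 60 mm across, 75 mm high; origin at its underside; a bystander on the bench, leave it alone
- pan: small steel pan, 90 mm across, 60 mm high; origin at its underside; a bystander on the bench, leave it alone
- driver: yellow-handled screwdriver, 190 mm long, lying; origin at its underside; a bystander on the bench, leave it alone
Mind the look-alikes: they are no part of the job. What is shaped like the tag but blue or brown is not meant.

How it is judged:
By the outcome, as a careful person would: the job done as asked, in the order asked, and still so for the second after the job is handed in, with the robot touching nothing.
It also fails if it takes over 72 s, if anything falls off the work surface, if the arm or the gripper's body presses on something with over 40 N, if the wrist force passes 120 N, or if a joint passes its speed limit or range.

## Working session

There is one attempt and no reset: what is moved stays moved. The work goes in short steps, each a Python script; the robot and the scene stay as the last script left them, time stands still between calls to the robot, and variables do not carry over. Pictures are saved under pics/ and viewed, about 8 in all and at most 12, crops included, and the job is handed in when it is done.

```bash
ls; mkdir -p pics
python3 - <<'E'
from cell import robot,cams
import cv2
for n in("scene","top"):
    c=cams.read_camera(n); cv2.imwrite(f"pics/{n}0.png",c["color"]); print(n,c["intrinsics"],c["position"],c["rotation"])
s=robot.sense(); print(s["t"],s["tool_pos"],s["eef_rot"],s["ft_force"],robot.grip_point_offset)
E
```

```text
pics
scene [[463.43142896   0.         278.23946813]
 [  0.         463.43142896 217.1330437 ]
 [  0.           0.           1.        ]] [ 1.22355197 -0.55385345  0.8947222 ] [ 0.8236808   0.38692763 -0.17551344 -0.37554225]
top [[447.68009552   0.         275.71401546]
 [  0.         447.68009552 210.40196881]
 [  0.           0.           1.        ]] [0.40154154 0.04768836 1.42729643] [-0.70342552  0.70938246 -0.03101982  0.0317306 ]
0.1 [0.22080374 0.61079461 0.23038807] [ 0.57914732  0.40575609 -0.4066792  -0.57841369] [ 0.68334947 -0.59467975  0.23528854] 0.0187
```

View pics/top0.png

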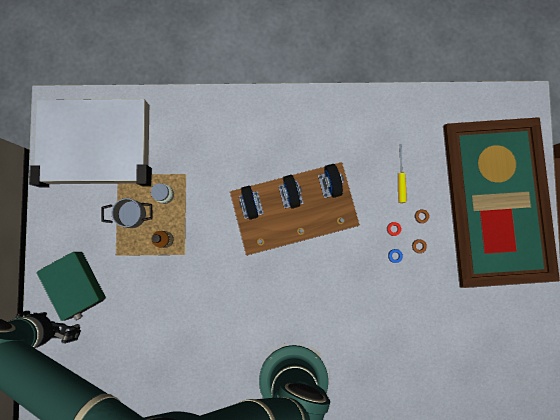

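View pics/scene0.png

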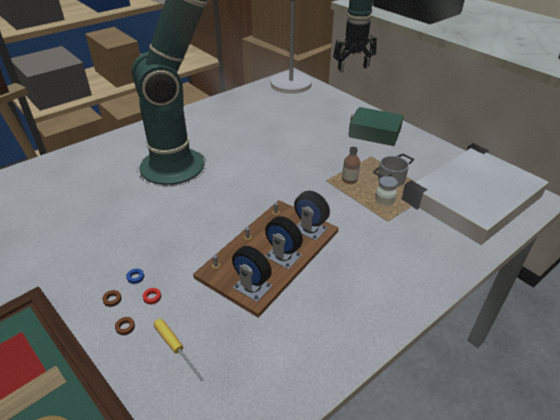

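```bash
cat > h.py <<'E'
import numpy as np, cv2
from scipy.spatial.transform import Rotation as R
from cell import robot,cams
def ray(c,u,v,z):
    d=R.from_quat(c["rotation"]).as_matrix()@np.linalg.inv(c["intrinsics"])@[u,v,1]
    p=np.array(c["position"]); return p+d*(z-p[2])/d[2]
def proj(c,P):
    q=c["intrinsics"]@(R.from_quat(c["rotation"]).as_matrix().T@(np.array(P)-c["position"])); return q[:2]/q[2]
E
python3 - <<'E'
from h import *
from scipy.optimize import least_squares
t=cams.read_camera("top"); s=cams.read_camera("scene")
def red(c,lo,hi,box):
    im=c["color"].astype(int); m=(im[...,2]>120)&(im[...,1]<90)&(im[...,0]<90)
    x0,y0,x1,y1=box; k=np.zeros_like(m); k[y0:y1,x0:x1]=1; v,u=np.nonzero(m&k); return u.mean(),v.mean(),len(u)
for c,b in((t,(375,215,410,242)),(s,(138,282,166,308))):
    u,v,n=red(c,0,0,b); print("red",u,v,n,ray(c,u,v,.010))
# board corners from wood mask in top
P=[(231,191),(343,163),(359,224),(247,255)]
for p in P: print("corner",p,ray(t,*p,.02)[:2])
S=[(261,242),(300.5,231),(340,221)]
for p in S: print("stud",ray(t,*p,.055)[:2])
# fit board pose to corners (top view)
loc=np.array([[.105,.185],[.105,-.185],[-.105,-.185],[-.105,.185]])
W=np.array([ray(t,*p,.02)[:2] for p in P])
f=lambda q:((loc@np.array([[np.cos(q[2]),np.sin(q[2])],[-np.sin(q[2]),np.cos(q[2])]])+q[:2])-W).ravel()
r=least_squares(f,[.6,0,.2]);print(r.x,f(r.x).reshape(4,2))
q=r.x
def w(x,y,z): return [q[0]+x*np.cos(q[2])-y*np.sin(q[2]),q[1]+x*np.sin(q[2])+y*np.cos(q[2]),z]
out=[]
for c,(x0,y0,x1,y1),k in((t,(225,155,415,265),4),(s,(190,180,345,315),4)):
    im=cv2.resize(c["color"][y0:y1,x0:x1],None,fx=k,fy=k,interpolation=cv2.INTER_CUBIC)
    for y in(.13,0,-.13):
        for X in((-.075,y,.055),(.045,y,.145)):
            u=(proj(c,w(*X))+.5-[x0,y0])*k; cv2.drawMarker(im,tuple(int(a) for a in u),(0,255,0),0,12,1)
    for x,y in loc: 
        u=(proj(c,w(x,y,.02))+.5-[x0,y0])*k; cv2.drawMarker(im,tuple(int(a) for a in u),(0,255,255),1,12,1)
    cv2.imwrite(f"pics/crop{len(out)}.png",im);out.append(1);print(im.shape)
np.save("board.npy",q)
E
```

```text
red 393.93 228.47 100 [ 0.46708993 -0.32517572  0.01      ]
red 151.09375 294.5078125 128 [ 0.46549528 -0.32562292  0.01      ]
corner (231, 191) [0.58972543 0.18973906]
corner (343, 163) [ 0.67656489 -0.16700952]
corner (359, 224) [ 0.48162184 -0.21312348]
corner (247, 255) [0.3874952  0.13958027]
stud [0.42705269 0.09436878]
stud [ 0.45966935 -0.02687117]
stud [ 0.4893442  -0.14854583]
[ 0.53385184 -0.01270342  0.24687913] [[ 0.00073269  0.00260808]
 [ 0.00431343  0.00057512]
 [-0.00437629 -0.00463049]
 [-0.00066984  0.00144729]]
(440, 760, 3)
(540, 620, 3)
```

View pics/crop0.png

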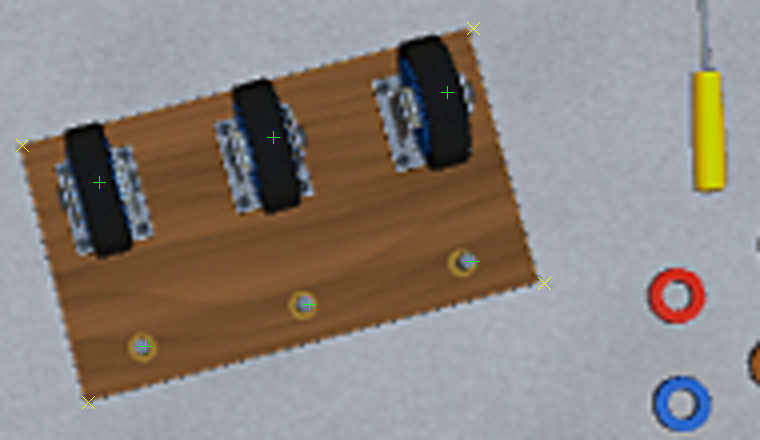

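View pics/crop1.png

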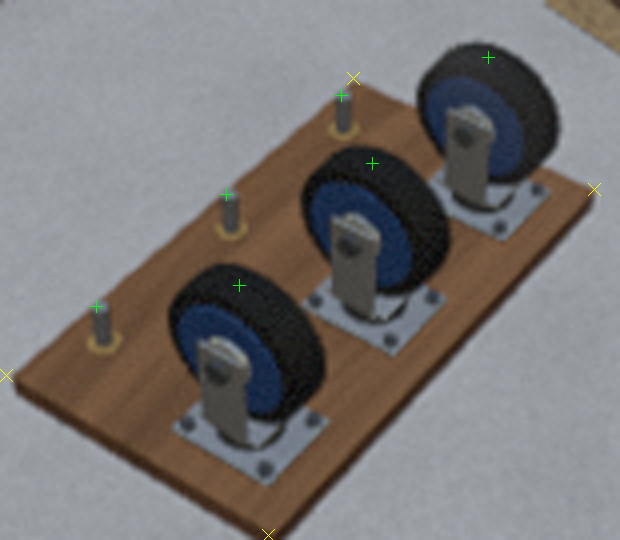

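```bash
cat >> h.py <<'E'
def bw(q,x,y,z): return np.array([q[0]+x*np.cos(q[2])-y*np.sin(q[2]),q[1]+x*np.sin(q[2])+y*np.cos(q[2]),z])
def down(yaw,flip=False):
    """tool y down, jaw axis x along board y (world angle yaw+90deg, or reversed)"""
    a=yaw+np.pi/2+(np.pi if flip else 0); x=np.array([np.cos(a),np.sin(a),0]); y=np.array([0,0,-1.])
    return R.from_matrix(np.c_[x,y,np.cross(x,y)]).as_quat()
E
python3 - <<'E'
from h import *
from scipy.optimize import least_squares
t=cams.read_camera("top"); s=cams.read_camera("scene")
print(R.from_quat(robot.sense()["eef_rot"]).as_matrix().round(2))
C=[(.105,.185,.02),(.105,-.185,.02),(-.105,-.185,.02),(-.105,.185,.02),(-.075,.13,.055),(-.075,0,.055),(-.075,-.13,.055)]
pt=[(22,146),(471,28),(538,282),(87,402),(141,346),(306,303),(467,261)]
ps=[(597,190),(272,536),(16,381),(362,84),(345,94),(231,194),(102,304)]
def full(p,o): return (np.array(p)+.5)/4-.5+o
def f(q,wt=1,ws=1):
    return np.concatenate([wt*(proj(t,bw(q,*X))-full(p,(225,155))) for X,p in zip(C,pt)]+[ws*(proj(s,bw(q,*X))-full(p,(190,180))) for X,p in zip(C,ps)])
for w in((1,0),(0,1),(1,1)):
    r=least_squares(f,[.53,-.01,.25],args=w,loss="soft_l1");print(w,r.x,f(r.x).round(1).reshape(-1,2).tolist())
np.save("board.npy",r.x); q=r.x
for y in(.13,0,-.13): print(bw(q,-.075,y,.055),bw(q,.045,y,.145))
for fl in(0,1):
  for y in (.13,-.13): print(fl,robot.ik(bw(q,.045,y,.25),down(q[2],fl)),robot.ik(bw(q,.045,y,.12),down(q[2],fl)))
  print(robot.ik([.466,-.3254,.02],down(q[2],fl)))
E
```

```text
[[ 0.34 -0.   -0.94]
 [ 0.94 -0.    0.34]
 [-0.   -1.   -0.  ]]
(1, 0) [ 0.53400043 -0.01046515  0.24716121] [[-0.7, -0.4], [-0.3, -0.0], [0.7, 0.2], [-0.5, 0.1], [0.2, 0.1], [0.0, 0.1], [0.7, -0.1], [-0.2, -0.5], [-0.1, -0.7], [-1.6, -1.8], [-1.8, -1.7], [-0.4, -0.1], [-0.5, -0.4], [-0.8, 0.1]]
(0, 1) [ 0.53697455 -0.01043039  0.24513185] [[-0.6, -1.4], [-0.2, -0.8], [0.6, -0.6], [-0.6, -1.0], [0.1, -1.0], [-0.1, -0.9], [0.6, -1.0], [0.7, 0.1], [0.5, 0.1], [-1.1, -1.3], [-1.0, -1.2], [0.4, 0.4], [0.2, 0.1], [-0.2, 0.7]]
(1, 1) [ 0.53524234 -0.01021623  0.24615476] [[-0.7, -0.8], [-0.3, -0.3], [0.6, -0.1], [-0.7, -0.4], [0.1, -0.4], [-0.1, -0.3], [0.6, -0.5], [0.3, -0.3], [0.2, -0.4], [-1.3, -1.7], [-1.4, -1.5], [0.0, 0.1], [-0.2, -0.2], [-0.5, 0.3]]
[0.43082516 0.09758939 0.055     ] [0.54720795 0.12683057 0.145     ]
[ 0.46250309 -0.02849196  0.055     ] [0.57888588 0.00074921 0.145     ]
[ 0.49418103 -0.15457332  0.055     ] [ 0.61056382 -0.12533215  0.145     ]
0 [-0.44921606  0.2972545   0.19764551  1.81487069 -0.06690057  1.03591133
  1.59106226] [-0.37521706  0.46013363  0.11069093  1.91604856 -0.07059065  0.76909452
  1.59175517]
0 [-0.32192013  0.44935127  0.6380485   1.68637648 -0.29401643  1.10350714
  2.21945128] [-0.14724414  0.57101712  0.40098827  1.77760174 -0.28456602  0.85028437
  2.20297841]
[ 0.25355378  0.65646535  0.38509303  1.9475308  -0.40929045  0.61395004
  2.72193041]
1 [-0.82918388  0.33630638  0.67688508  1.83835959 -0.24062557  1.04989246
 -1.38338556] [-0.75466904  0.51434531  0.60320075  1.94089444 -0.39728368  0.80568008
 -1.2562678 ]
1 [-0.47180966  0.50865409  0.86674191  1.69540903 -0.42170134  1.13585857
 -0.81020899] [-0.3932906   0.65741731  0.76057508  1.7937967  -0.55853924  0.91878465
 -0.70993439]
[ 0.11938306  0.69722795  0.56642927  1.95620424 -0.59718436  0.65954295
 -0.25852363]
```

Run:
```python
from h import *
q=np.load("board.npy"); o=down(q[2],1)
robot.move_pose(bw(q,.045,.13,.24),o); print(robot.sense()["t"])
robot.set_gripper(.6); s=robot.sense(); print(s["t"],s["gripper_width"],s["tool_pos"],bw(q,.045,.13,.24),s["ft_force"])
c=cams.read_camera("wrist"); im=c["color"].copy()
print(c["position"],c["rotation"])
for y in(.13,0,-.13):
    for X in((-.075,y,.055),(.045,y,.145)):
        u=proj(c,bw(q,*X)); print(X,u); cv2.drawMarker(im,tuple(int(a) for a in u),(0,255,0),0,12,1)
cv2.imwrite("pics/w0.png",im)
```

```text
2.4
2.8333 0.5990666972156129 [0.54717611 0.12692448 0.23996991] [0.54720795 0.12683057 0.24      ] [ 0.56159944  0.33246569 -0.43906532]
[0.62272161 0.14498481 0.38406393] [ 0.77921402 -0.60746681 -0.09477281  0.12176904]
(-0.075, 0.13, 0.055) [283.11998745 278.76562125]
(0.045, 0.13, 0.145) [282.82489438 208.96073769]
(-0.075, 0, 0.055) [388.23162548 278.78331542]
(0.045, 0, 0.145) [439.07171676 208.99917358]
(-0.075, -0.13, 0.055) [493.31868359 278.80100545]
(0.045, -0.13, 0.145) [595.26422954 209.03759611]
```

View pics/w0.png

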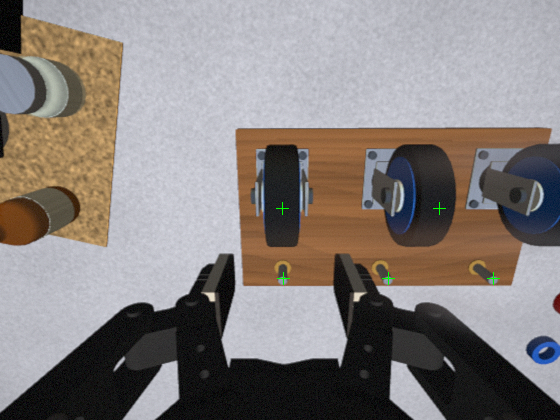

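```bash
cat > probe.py <<'E'
from h import *
q=np.load("board.npy"); o=down(q[2],1); yb=np.array([-np.sin(q[2]),np.cos(q[2]),0])
Z=.122
def push(y0,off,sgn,base,n=50,step=.0005,thr=6.5):
    """step sideways (sgn +1 = left) from offset off until the stop's force is felt; returns offset, log"""
    log=[]
    for i in range(n):
        off+=sgn*step; robot.movel(bw(q,.045,y0+off,Z),rate=.02)
        s=robot.sense(); F=-sgn*(s["ft_force"]-base)@yb; a=(s["tool_pos"]-bw(q,.045,y0,0))@yb
        log.append((round(a*1e3,2),round(F,1)))
        if F>thr:
            robot.hold(.1); s=robot.sense(); F=-sgn*(s["ft_force"]-base)@yb; log.append(("held",round(F,1)))
            if F>5: break
    return off,log
def rock(y0):
    base=np.mean([(robot.hold(.05),robot.sense()["ft_force"])[1] for _ in range(4)],0)
    robot.movel(bw(q,.045,y0+.006,Z),rate=.05)
    l,L=push(y0,.006,1,base); print("L",L,robot.sense()["t"])
    robot.movel(bw(q,.045,y0+l-.017,Z),rate=.06)
    r,Rl=push(y0,l-.017,-1,base); print("R",Rl,robot.sense()["t"])
    robot.movel(bw(q,.045,y0+r+.010,Z),rate=.06)
    print("travel mm (incl. gap)",(l-r)*1e3)
    return l,r
E
python3 - <<'E'
from probe import *
robot.movel(bw(q,.045,.13,Z),rate=.12); s=robot.sense(); print(s["t"],s["tool_pos"],s["ft_force"])
rock(.13)
E
```

```text
4.0167 [0.547819   0.12691082 0.12270283] [1.0539953  0.06145427 0.19790032]
L [(np.float64(6.45), np.float64(0.5)), (np.float64(6.97), np.float64(0.8)), (np.float64(7.51), np.float64(-0.3)), (np.float64(8.06), np.float64(-0.4)), (np.float64(8.56), np.float64(-0.5)), (np.float64(9.06), np.float64(-0.5)), (np.float64(9.56), np.float64(0.3)), (np.float64(10.04), np.float64(-0.6)), (np.float64(10.55), np.float64(-1.1)), (np.float64(11.04), np.float64(-0.3)), (np.float64(11.53), np.float64(-0.1)), (np.float64(12.07), np.float64(-0.7)), (np.float64(12.53), np.float64(-0.3)), (np.float64(12.87), np.float64(-0.1)), (np.float64(13.24), np.float64(0.3)), (np.float64(13.8), np.float64(1.2)), (np.float64(14.46), np.float64(1.0)), (np.float64(15.05), np.float64(1.4)), (np.float64(15.62), np.float64(0.2)), (np.float64(16.09), np.float64(1.6)), (np.float64(16.58), np.float64(2.0)), (np.float64(17.06), np.float64(0.9)), (np.float64(17.57), np.float64(1.9)), (np.float64(17.85), np.float64(2.0)), (np.float64(18.03), np.float64(3.5)), (np.float64(18.23), np.float64(4.9)), (np.float64(18.32), np.float6
[... 861 characters left out ...]
 np.float64(1.9)), (np.float64(-8.06), np.float64(0.4)), (np.float64(-8.41), np.float64(0.4)), (np.float64(-8.9), np.float64(1.2)), (np.float64(-9.45), np.float64(2.4)), (np.float64(-10.08), np.float64(1.4)), (np.float64(-10.58), np.float64(1.8)), (np.float64(-11.06), np.float64(1.6)), (np.float64(-11.56), np.float64(2.4)), (np.float64(-12.06), np.float64(1.5)), (np.float64(-12.57), np.float64(2.5)), (np.float64(-12.92), np.float64(2.1)), (np.float64(-13.08), np.float64(4.0)), (np.float64(-13.29), np.float64(4.6)), (np.float64(-13.37), np.float64(6.7)), ('held', np.float64(5.0)), (np.float64(-13.48), np.float64(6.8)), ('held', np.float64(7.6))] 21.2167
travel mm (incl. gap) 35.00000000000001
```

```bash
cat >> probe.py <<'E'
def rock2(y0):
    base=np.mean([(robot.hold(.03),robot.sense()["ft_force"])[1] for _ in range(4)],0)
    robot.movel(bw(q,.045,y0+.009,Z),rate=.07)
    l,L=push(y0,.009,1,base,step=.0007,thr=6.8,n=25); print("L",[tuple(map(str,x)) for x in L],robot.sense()["t"])
    robot.movel(bw(q,.045,y0-.006,Z),rate=.07)
    r,Rl=push(y0,-.006,-1,base,step=.0007,thr=6.8,n=25); print("R",[tuple(map(str,x)) for x in Rl],robot.sense()["t"])
    robot.movel(bw(q,.045,y0,Z),rate=.08); print("t",robot.sense()["t"],l,r)
E
python3 - <<'E'
from probe import *
p=robot.sense()["tool_pos"]; robot.movel([p[0],p[1],.17],rate=.15)
robot.movel(bw(q,.045,0,.17),rate=.2); robot.movel(bw(q,.045,0,Z),rate=.12); print(robot.sense()["t"])
rock2(0)
E
```

```text
23.325
L [('9.61', '-0.2'), ('10.37', '-0.2'), ('11.15', '-0.9'), ('11.88', '-0.1'), ('12.57', '-0.8'), ('13.12', '-0.5'), ('13.55', '1.5'), ('13.85', '2.7'), ('14.05', '4.6'), ('14.16', '5.2'), ('14.27', '7.1'), ('held', '7.2')] 26.5833
R [('-6.25', '0.5'), ('-7.32', '0.7'), ('-8.06', '1.0'), ('-8.54', '1.1'), ('-8.89', '3.5'), ('-9.08', '5.9'), ('-9.2', '6.9'), ('held', '6.8')] 28.9083
t 29.1917 0.016699999999999993 -0.010899999999999996
```

Run:
```python
from probe import *
p=robot.sense()["tool_pos"]; robot.movel([p[0],p[1],.17],rate=.15)
robot.movel(bw(q,.045,-.13,.17),rate=.2); robot.movel(bw(q,.045,-.13,Z),rate=.12); print(robot.sense()["t"])
rock2(-.13)
p=robot.sense()["tool_pos"]; robot.movel([p[0],p[1],.2],rate=.15)
t=cams.read_camera("top"); w=cams.read_camera("wrist"); print(robot.sense()["t"],robot.sense()["gripper_width"])
a=cv2.resize(t["color"][155:265,225:435],None,fx=3.8,fy=3.8,interpolation=cv2.INTER_CUBIC)
cv2.imwrite("pics/t2.png",a)
```

```text
31.0083
L [('9.59', '0.9'), ('10.37', '-0.5'), ('11.16', '-0.1'), ('11.85', '-0.3'), ('12.57', '1.1'), ('13.04', '0.2'), ('13.5', '2.1'), ('13.83', '3.9'), ('14.05', '5.8'), ('14.17', '5.9'), ('14.28', '8.2'), ('held', '8.0')] 34.2667
R [('-6.23', '0.3'), ('-7.31', '0.4'), ('-8.0', '1.2'), ('-8.55', '0.6'), ('-8.92', '3.2'), ('-9.08', '6.0'), ('-9.2', '6.3'), ('-9.24', '7.2'), ('held', '7.7')] 36.8417
t 37.1333 0.016699999999999993 -0.011599999999999996
37.9 0.5972089369510044
```

View pics/t2.png

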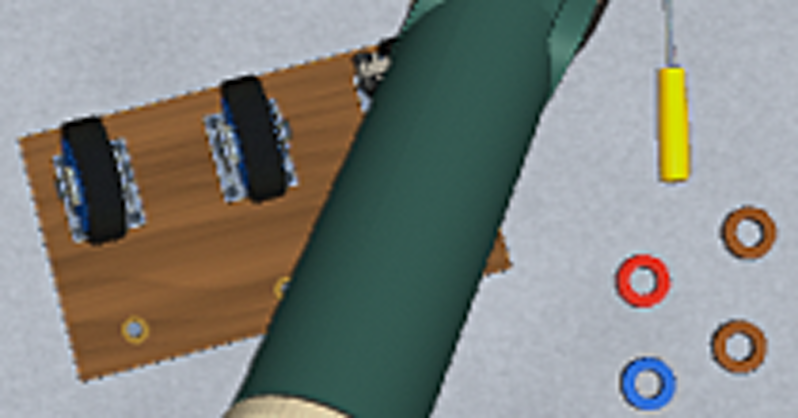

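Pressed to about 7 N at each stop, the left-hand wheel travelled about 8 mm farther between stops than the other two (31.9 mm against 23.5 mm with the finger gap included). Wheel 1 is therefore the worn one, and this crop shows it leaning right (blue left flank visible at (75,170)).

The ring candidates in the crop are red (642,281), blue (648,384) and brown (748,232) and (739,347). Only the red one fits the description.

Run:
```python
from probe import *
P=np.array([.4663,-.3254])
robot.move_pose([*P,.15],o); robot.set_gripper(.72)
c=cams.read_camera("wrist"); im=c["color"].astype(int); m=(im[...,2]>110)&(im[...,1]<80)&(im[...,0]<80)
n,lab,st,ce=cv2.connectedComponentsWithStats(m.astype(np.uint8)); 
for i in range(1,n):
    if st[i,4]>200: print(st[i],ce[i],ray(c,*ce[i],.010))
i=1+st[1:,4].argmax(); W=ray(c,*ce[i],.010)[:2]; cv2.imwrite("pics/w3.png",c["color"]); print("exp",proj(c,[*P,.01]),robot.sense()["t"])
```

```text
[   0   72  160   36 2324] [85.13898451 90.40920826] [ 0.51662159 -0.13285224  0.01      ]
[ 57 136 109  20 634] [121.92271293 146.58990536] [ 0.47545357 -0.16843471  0.01      ]
[ 261  175   45   43 1016] [282.98523622 195.95866142] [ 0.46616439 -0.32484057  0.01      ]
[365 176  43  26 377] [385.44562334 192.50132626] [ 0.49403567 -0.42050538  0.01      ]
[ 515  241   45   97 2221] [544.31202161 302.13057181] [ 0.41956856 -0.63240914  0.01      ]
[324 251  33  32 280] [333.24285714 267.65714286] [ 0.40319701 -0.39542109  0.01      ]
exp [283.57541852 195.96475304] 39.2083
```

View pics/w3.png

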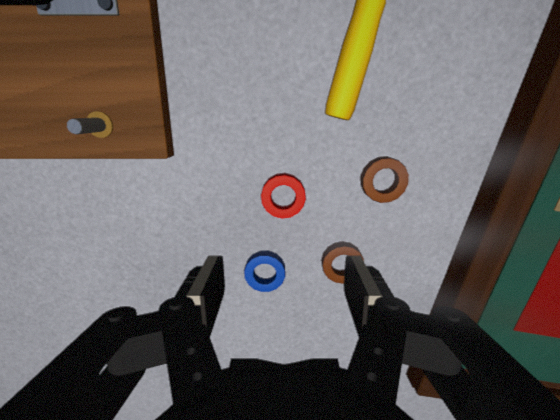

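Run:
```python
from probe import *
P=[.4662,-.3249]
robot.movel([*P,.03],rate=.15); b=robot.sense()["ft_force"]
for z in(.012,.007,.004):
    robot.movel([*P,z],rate=.03); s=robot.sense(); f=s["ft_force"]-b; print(z,s["tool_pos"],f.round(1))
    if f[2]>4: break
robot.set_gripper(.0); s=robot.sense(); print(s["gripper_width"],(s["ft_force"]-b).round(1),s["tool_pos"],s["t"])
np.save("zg.npy",s["tool_pos"])
robot.movel([*P,.11],rate=.12); s=robot.sense(); print(s["gripper_width"],s["t"])
c=cams.read_camera("wrist"); cv2.imwrite("pics/w4.png",c["color"])
```

```text
0.012 [ 0.46620585 -0.32499846  0.01198233] [ 1.5 -0.3  1.1]
0.007 [ 0.46603712 -0.32479078  0.00676687] [ 0.8 -0.   0.8]
0.004 [ 0.46608417 -0.32480925  0.00378979] [ 0.4 -0.2  0.5]
0.47965328387090006 [-1.2  0.7  6.4] [ 0.46624291 -0.32497361  0.00471181] 41.8083
0.4762938262055095 42.8417
```

View pics/w4.png

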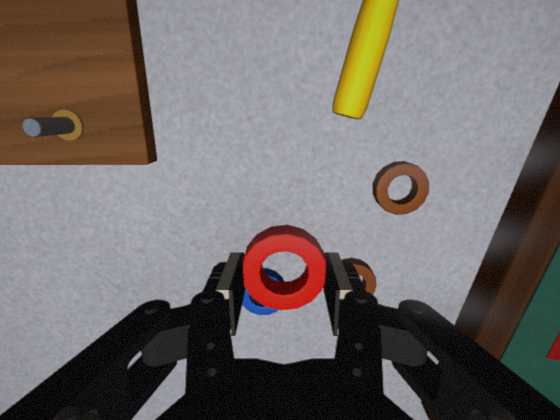

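Run:
```python
from probe import *
T=lambda z:bw(q,-.075,.13+.0012,z)
robot.movel(T(.11),rate=.2); b=robot.sense()["ft_force"]; print(robot.sense()["t"])
ok=True
for z in(.066,.057,.053,.045,.035,.029,.026):
    robot.movel(T(z),rate=.06); s=robot.sense(); f=s["ft_force"]-b; print(z,(s["tool_pos"]-T(z)).round(4),f.round(1))
    if np.linalg.norm(f)>5: ok=False; break
print(ok,robot.sense()["t"])
if ok:
    robot.set_gripper(.7); robot.movel(T(.15),rate=.15)
    robot.move_pose([.40,-.15,.30],o)
    s=robot.sense(); print(s["t"])
c=cams.read_camera("scene"); t=cams.read_camera("top")
a=cv2.resize(c["color"][180:320,190:345],(620,560),interpolation=cv2.INTER_CUBIC); cv2.imwrite("pics/e.png",a); cv2.imwrite("pics/et.png",t["color"])
```

```text
45.1667
0.066 [ 0.0002 -0.0001  0.0001] [ 0.4  0.2 -0.5]
0.057 [-0.0003 -0.0001 -0.0003] [ 0.3  0.2 -0.5]
0.053 [-0.0001 -0.0001 -0.0002] [0.5 0.9 0. ]
0.045 [-0.0003 -0.0001 -0.0004] [ 1.2 -0.1 -0.4]
0.035 [-0.0003 -0.0002 -0.0004] [ 0.9  1.  -1.2]
0.029 [-0.0002 -0.0001 -0.0003] [ 0.5  0.5 -0.3]
0.026 [-0.0001 -0.     -0.0001] [ 0.8  0.1 -0.7]
True 47.7
50.125
```

View pics/e.png

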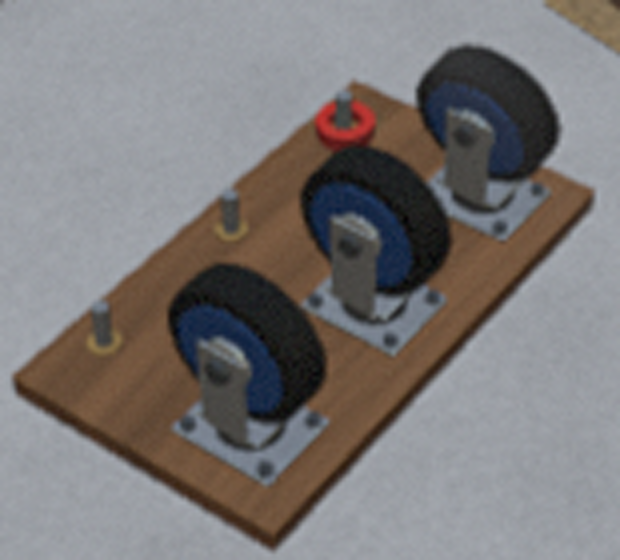

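The picture shows the red ring flat on the board around the left stud, at (345,122). Wheel 1 at (487,100) still leans toward its neighbour, and the arm is clear, so I'm handing in.

```bash
python3 -c "
from cell import robot
print(robot.sense()['t'],robot.sense()['tool_pos']); print(robot.sign_off())"
```

```text
50.225 [ 0.40012532 -0.1484704   0.29932971]
the job is handed in; nothing more can be done
None
```

The left-hand castor (wheel 1) has the play. I left it leaning right, put the red ring over the stud in front of it, and handed in at 50.2 s.

- **Rocking:** I took the wheels left, middle, right, pushing each left to its stop and then right, with a highest reading of 8.2 N. Stop-to-stop travel at the fingers, including the finger gap, was 31.9 mm for wheel 1 and 23.5 mm for each of the other two.
- **Ring:** It went down over the stud with no contact force above about 2 N. The last scene picture shows it flat on the board around the left stud, with the arm clear.
- **Lean:** The top view after probing shows wheel 1 leaning right, and the last picture is consistent with that.
- **Bystanders:** I did not check the bottle, jar and pan in the last picture. The screwdriver was still in its place in the wrist picture after I lifted the ring. No move was aimed at any of them.
- **Disagreement:** The mid-point between the stops came out about 2.5 mm to the left of the camera estimate for all three wheels. I aimed the ring halfway between the two, which the 6 mm of clearance around the stud allowed.

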